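Dock a plug-in controller module on the inclined test dock

TASK

Dock the grey plug-in controller module on the inclined test dock: lay it flat between the guides on the lower end of the ramp, short of the spring latch, contact end up the slope, and let go of it. Then push it from behind up the ramp and over the latch, and press it firmly home against the contact head, which is clamped wherever it was last used, so go by feel: a steady push of about 18 to 20 N once it has bottomed, kept up for about half a second, never loading the head with more than 25 N. Leave it there, held against the sprung contacts with the latch up behind it, and do not disturb the other things on the bench.

Things in the scene. Friction and masses are not known exactly. Their poses are not given: they have to be found in the camera images.
- bed: inclined bed of the test dock: blue sheet-steel plate 290 mm long, 78 mm wide, rising at 10 degrees, fixed to the bench. Origin: middle of its lower edge, on the sliding surface (there 11 mm above the bench). x points up the slope along the surface, y across it to the left, z square out of it. A slot in the middle (20 mm wide, x = 86 to 156 mm) holds the spring latch
- rail_mouth (a point): point on the bed's surface, on its middle line at bed x = 112 mm, where the straight part of the two steel guide rails (8 mm high, 2 mm thick) begins: from here to x = 285 mm they stand 51 mm apart inside; below, they flare out to about 66 mm apart inside at x = 45 mm; below that there are none
- head: contact head, the top stop, with all it carries. Its frame is the bed's (origin at the bed's lower edge) and does NOT show where the stop is: the black head block, 50 mm wide, 36 high, is clamped anywhere along its slots. Its two rigid cheeks, 8 mm wide, 21 mm either side of the middle, face down the slope at x = 223 to 247 mm; the module bottoms on them: find it by feel
- head_zero (a point): mark on the bed's surface at bed x = 235 mm, mid-way of the cheeks' possible places. Between the cheeks a grey sprung bar of brass contacts, 30 mm wide, 16 high, centred 15 mm above the bed, stands 4 mm proud of them: it pushes back down the slope with 3 N at first touch, 4 N when flush. The block does not give under 30 N
- latch_mid (a point): mid-way of the latch tip's possible places (bed x = 136 mm, 6 mm above the bed). Latch: steel spring tongue 14 mm wide in the middle of the bed, joined to the head block and set with it: tip 99 mm below the cheeks. The module slides over it, pressing it down (1 to 2 N); the tip springs up behind the module when that is within 2 mm of bottoming, and holds it
- module_center (a point): centre of the module to be docked: grey box housing, 96 mm long (its x), 48 wide (its y), 38 high (its z), 0.3 to 0.5 kg, aluminium fins 2.5 mm proud along its top. Loose, lying on the bench, fins up. The point is midway along and across, 19 mm up; x points to its contact end. Friction on the bed 0.26 to 0.36: it stays where it is left on the slope
- module_nose (a point): middle of the module's contact end face (row of brass contacts; a black cap covers the last 16 mm of the top at this end), 48 mm from the centre along the module's x, 19 mm up
- adapter: small black interface box, 75 x 42 x 22 mm, loose on the bench; origin under its centre; a bystander
- multimeter: yellow hand multimeter lying on its back, 150 x 75 x 34 mm; a bystander
- screw_tray: open steel tray of screws, 120 x 90 x 22 mm; a bystander
- screwdriver: screwdriver lying on the bench; a bystander
- spanner: open-ended spanner lying on the bench; a bystander
- mug: white mug, 80 mm across, 95 mm high; a bystander
Mind the look-alikes: they are no part of the job. Of the things that look like the part that bears module_center, the smallest one is meant.

How it is judged:
On the way, in this order (a step that is already met when the one before it is completed fails the run):
1. the module lies flat on the lower end of the bed, between the guides and short of the latch tip, contact end up the slope, let go (z of module_center in the frame of bed between 0.0145 and 0.0235 m and angle between the x axis of module and the x axis of bed, either way round below 0.2 rad and x of module_center in the frame of bed between 0.03 and 0.1 m and x of module_nose in the frame of bed above 0.07 m and y of module_center in the frame of bed between -0.012 and 0.012 m and contact force between the fingers and module below 0.2 N and linear speed of module below 0.02 m/s), for 0.2 s.
2. pushed up the ramp over the latch and pressed home on the head with more than 9.5 N for 0.25 s (z of module_center in the frame of bed between 0.0145 and 0.0235 m and angle between the x axis of module and the x axis of bed, either way round below 0.2 rad and contact force between module and head above 9.5 N and x of module_center in the frame of bed above 0.168 m), for 0.25 s.
At the end, for the whole second after the job is handed in: The module is at rest, flat on the bed between the rails at the top of the ramp, contact end up, held between the latch and the sprung contacts: head and module bear on each other with more than 4.5 N, spring and latch together (this needs the latch up behind the module) (z of module_center in the frame of bed between 0.0145 and 0.0235 m and angle between the x axis of module and the x axis of bed, either way round below 0.2 rad and x of module_center in the frame of bed above 0.168 m and x of module_nose in the frame of bed above 0.216 m and y of module_center in the frame of bed between -0.004 and 0.004 m and contact force between module and head above 4.5 N and linear speed of module below 0.01 m/s); the robot touches nothing.
It fails at once if the head is rammed: the module and the head bear on each other with more than 25 N (contact force between module and head above 25 N).
It fails at once if another thing on the bench is moved by more than 30 mm (distance of any of adapter, multimeter, screw_tray, screwdriver, spanner, mug from where it was at the start of the episode above 0.03 m).
It also fails if it takes over 70 s, if anything falls off the work surface, if the arm or the gripper's body presses on something with over 40 N, if the wrist force passes 120 N, or if a joint passes its speed limit or range.

ROBOT

A 6-joint arm with a two-finger parallel gripper is mounted at the origin on the work surface. World frame = base frame: x ahead of the robot, y to its left, z up, the work surface at z = 0. Lengths are in m, angles in rad, forces in N, time in s.
With the tool pointing down it reaches from about 0.3 to 0.775 m from the base axis. Payload 14.6 kg.
Tool frame: the origin (TCP) lies on the centre line of the jaws, within the pads' length; the fingertips stand 22 mm ahead of it and the grasp point (between the pads) lies 3 mm ahead of it; z points along the fingers, y is the line along which they close (so a half turn about z gives the same grasp; the last joint's range is limited). The gripper opens to 85 mm and grips with 20 to 120 N. Pads are 22 mm wide; open, the fingers measure 114 mm over their backs; the gripper's body (76 mm by 85 mm) begins 54 mm behind the grasp point. The pads swing forward as they close: fully open they stand 13 mm farther back than shut.
Start: joints at [-1.393, 0.3, 1.521, -0, 1.321, -0.067], TCP at [0.133, -0.534, 0.253] pointing down, gripper open.
Joint ranges: [-3.03, 3.03], [-0.79, 2.21], [0.23, 2.52], [-1.04, 4.18], [0, 3.07], [-2.55, 2.55]. Speed limits (rad/s): [2.22, 2.22, 2.57, 3.14, 3.14, 3.14].

INTERFACE

Orientations are given as a unit quaternion [x, y, z, w].
In Python, from plant import robot gives the robot as it stands.
- The arm moves only by the tool arm_command, never from a script. Its argument "steps" is a list of rows, each a list of 3 entries, a list of its own where there are three numbers: the turn, a rotation vector about the tool's x, y, z in rad, then the shift along the tool's x, y, z in m, then the opening, from 0 (shut) to 1 (fully open). In form: [[[rx, ry, rz], [dx, dy, dz], fingers], ...]. A call has 1 to 12 rows; each row shifts and turns the commanded pose from where the row before left it, along the tool's axes as they then stand; what a row does not reach is not made up. A row lasts 1/12 s, in which the tool goes at most 41.7 mm and 7.16 degrees, less where a joint would pass 70% of its speed; a pose out of reach is approached as far as the arm can. A call with a gripper value outside its range is refused whole. The fingers move at their own pace and stop on an object; the grip force is fixed at half the most. Time passes only in rows, so rows that do not move let the fingers close. It gives the time, the measured TCP pose, the force, the opening and the grip force at its end, in the units of the state.
- robot.get_obs(): the state, without advancing time (a new reading comes with each control period).
- robot.grab_frame(name): name is "scene" or "top" or "wrist"; returns a dict with "frame" (400x640x3 uint8, red, green, blue), "z_map" (400x640 float32, m along the optical axis (not along the pixel's ray), 0 where there is no reading), "fx", "fy", "cx", "cy" (pixels), "R" (3x3) and "t" (3): a world point X has camera coordinates R X + t. Camera axes: x right, y down, z forward; pixel columns grow to the right and rows downward; lengths in m; the calibration is good to about 2 mm. A picture is of the moment at which its call begins.
- robot.job_done(): hands the job in; it is judged then, once.
The state is a dict: "t": time; "joints": joint angles; "dq": joint speeds; "joint_efforts": joint torques, N m; "tool_pos": TCP position; "orientation": TCP orientation; "ft_force": force on the tool from outside, world axes, zero at the start; "ft_torque": the same for the moment, N m; "grip_width": opening from 0.0 (shut) to 1.0 (fully open); "finger_force": force on a finger pad.
Only numpy, scipy, OpenCV 4.12 (cv2) and the standard library are available. Lean on these libraries where they do the work, as an engineer would, in place of code of your own. Each camera call takes 0.05 s, during which the arm holds its last target. There are 200 camera calls.

## Working session

There is one attempt and no reset: what is moved stays moved. The work goes in short steps, Python scripts to look and compute and a tool call to move; the robot and the scene stay as the last step left them, time stands still between calls to the robot, and variables do not carry over. Pictures are saved under pics/ and viewed, at most 10 in all, crops included, and the job is handed in when it is done.

Besides the shell and the picture viewer there is one more tool, called after ">>>" as name([rows], argument=value, ...), one row to a line, values as JSON. arm_command: Moves the arm, as the interface text tells. Its arguments: {"type":"object","properties":{"steps":{"type":"array"}},"required":["steps"]}

```bash
mkdir -p pics; ls; cat > h.py <<'E'
import numpy as np,cv2,pickle
from scipy.spatial.transform import Rotation as Ro
from plant import robot
def grab(n,save=None):
    f=robot.grab_frame(n)
    if save:
        cv2.imwrite(f'pics/{save}.png',f['frame'][:,:,::-1]); pickle.dump(f,open(f'pics/{save}.pkl','wb'))
    return f
def cloud(f):
    z=f['z_map']; v,u=np.indices(z.shape)
    c=np.stack([(u-f['cx'])/f['fx']*z,(v-f['cy'])/f['fy']*z,z],-1)
    w=(c-np.array(f['t']))@np.array(f['R'])
    w[z==0]=np.nan
    return w
E
python3 - <<'E'
from h import *
a=grab('scene','scene');b=grab('top','top')
print({k:b[k] for k in('fx','cx','R','t')})
o=robot.get_obs();print(o['t'],o['ft_force'],o['orientation'])
cv2.imwrite('pics/both.png',cv2.resize(np.vstack([a['frame'],b['frame']])[:,:,::-1],(480,600)))
E
```

```text
pics
{'fx': 467.68780603048884, 'cx': 322.41890045466516, 'R': array([[-0.0045018 , -0.99993418,  0.01055291],
       [-0.98467893,  0.00259302, -0.17435788],
       [ 0.17431904, -0.01117615, -0.9846258 ]]), 't': array([-0.03759453,  0.45575108,  1.49868429])}
0.1 [ 0.27625338 -0.01045278 -0.59949648] [ 9.92517198e-01  1.22103707e-01 -4.00462830e-05 -5.43154882e-04]
```

View pics/top.png

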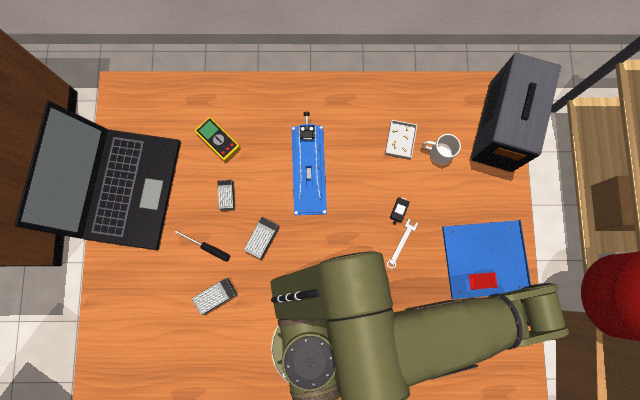

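View pics/scene.png

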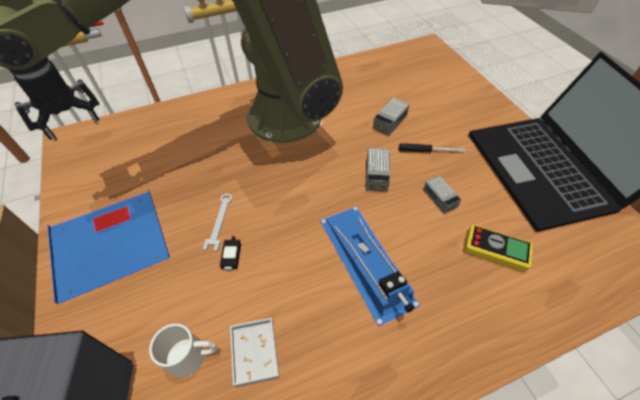

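The top view shows three grey finned boxes that could be the module: A (226,195), B (262,239) and C (214,296). The smallest is probably A. The bed runs from (310,213) up to the head at (307,133). I'll measure all three boxes and the bed.

```bash
python3 - <<'E'
from h import *
f=pickle.load(open('pics/top.pkl','rb'));w=cloud(f);im=f['frame'].astype(int)
tz=w[300:330,330:340]
for n,(u,v) in dict(A=(226,195),B=(262,239),C=(214,296)).items():
    s=np.s_[v-30:v+31,u-30:u+31]; p=w[s].reshape(-1,3); c=im[s].reshape(-1,3)
    m=(p[:,2]>.025)&(p[:,2]<.08)
    m2=m.reshape(61,61).astype(np.uint8);_,lab=cv2.connectedComponents(m2);m=(lab==lab[30,30]).ravel()
    q=p[m];r=cv2.minAreaRect((q[:,:2]*1000).astype(np.float32))
    dark=m&(c.sum(1)<200)
    print(n,m.sum(),'rect',np.round(r[0],1),np.round(r[1],1),round(r[2],1),'z',np.percentile(q[:,2],[5,50,90]).round(4),'dark',dark.sum(),p[dark].mean(0).round(4))
print('bench z',np.nanmedian(w[230:250,330:370,2]))
hsv=cv2.cvtColor(f['frame'],cv2.COLOR_RGB2HSV)
m=cv2.inRange(hsv,(100,100,60),(125,255,255));m[:,:270]=0;m[:,350:]=0
q=w[m>0];q=q[~np.isnan(q).any(1)]
A=np.c_[q[:,:2],np.ones(len(q))]
sel=np.ones(len(q),bool)
for _ in range(6):
    k=np.linalg.lstsq(A[sel],q[sel,2],rcond=None)[0]; sel=abs(A@k-q[:,2])<.003
print('plane',k,'slope',np.degrees(np.arctan(np.hypot(*k[:2]))),'dir',np.degrees(np.arctan2(k[1],k[0])),sel.sum())
r=cv2.minAreaRect((q[sel][:,:2]*1000).astype(np.float32));print(r,cv2.boxPoints(r))
wr=cv2.resize(f['frame'][180:225,200:260],None,fx=8,fy=8,interpolation=2);
b=cv2.resize(f['frame'][105:225,270:350],None,fx=5,fy=5,interpolation=2)
o=np.zeros((600,480+400,3),np.uint8);o[:360,:480]=wr;o[:600,480:]=b
cv2.imwrite('pics/crop.png',o[:,80:,::-1])
E
```

```text
A 439 rect [496.7 282.3] [96.9 49.4] 3.8 z [0.0306 0.0382 0.0425] dark 73 [0.524  0.2792 0.0362]
B 763 rect [351.7 161. ] [ 63.8 123.2] 62.1 z [0.0423 0.0494 0.0545] dark 78 [0.3721 0.1393 0.0439]
C 824 rect [165.2 307.5] [ 62.9 127.4] 31.2 z [0.041  0.049  0.0539] dark 118 [0.1861 0.2664 0.0446]
bench z 3.722970716857261e-05
plane [ 0.15206853  0.00793024 -0.05662887] slope 8.658211928163315 dir 2.985220038413038 567
((572.4805297851562, 1.6966018676757812), (100.34428405761719, 281.9892272949219), 88.43733215332031) [[430.17014  -44.61191 ]
 [712.0545   -52.301846]
 [714.7909    48.005116]
 [432.90656   55.69505 ]]
```

View pics/crop.png

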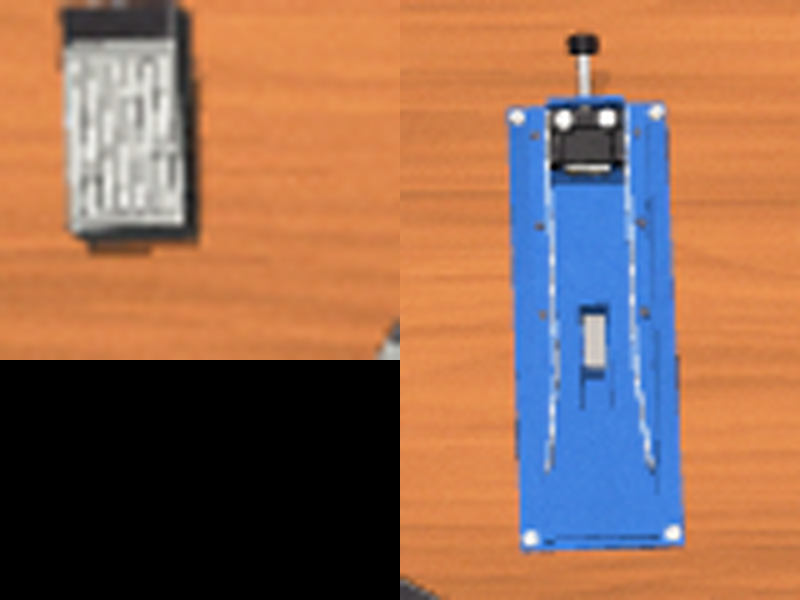

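The crop confirms A is the module: about 97 x 49 mm and 38 to 40 mm high, with the black cap on the far side (crop 118,22), so its contact end points to +x. B and C measure about 125 x 63 mm, so they're decoys. The bed's rails, the latch (crop 594,340) and the head (crop 587,145) are visible. Next I'll move above the bed for a closer look.

>>> arm_command([
  [[0,0,0.1225],[0,0,-0.01],1],
  [[0,0,0.1225],[0,0,-0.01],1],
  [[0,0,0],[0.0204,-0.0297,-0.005],1],
  [[0,0,0],[0.0204,-0.0297,-0.005],1],
  [[0,0,0],[0.0204,-0.0297,-0.005],1],
  [[0,0,0],[0.0204,-0.0297,-0.005],1],
  [[0,0,0],[0.0204,-0.0297,-0.005],1],
  [[0,0,0],[0.0204,-0.0297,-0.005],1],
  [[0,0,0],[0.0204,-0.0297,-0.005],1],
  [[0,0,0],[0.0204,-0.0297,-0.005],1],
  [[0,0,0],[0.0204,-0.0297,-0.005],1],
  [[0,0,0],[0.0204,-0.0297,-0.005],1],
])

```text
t: 1.1
tool_pos: [0.3378, -0.235, 0.3235]
orientation: [1.0, -0.0, -0.0, -0.0]
ft_force: [0.2, -0.5, 0.2]
grip_width: 0.995
finger_force: 0.0
```

>>> arm_command([
  [[0,0,0],[0.0204,-0.0297,-0.005],1],
  [[0,0,0],[0.0204,-0.0297,-0.005],1],
  [[0,0,0],[0.0204,-0.0297,-0.005],1],
  [[0,0,0],[0.0204,-0.0297,-0.005],1],
  [[0,0,0],[0.0204,-0.0297,-0.005],1],
  [[0,0,0],[0.0204,-0.0297,-0.005],1],
  [[0,0,0],[0,0,0],1],
  [[0,0,0],[0,0,0],1],
])

```text
t: 1.77
tool_pos: [0.4602, -0.0573, 0.3529]
orientation: [1.0, 0.001, -0.0, -0.0]
ft_force: [0.3, 0.7, -1.1]
grip_width: 0.995
finger_force: 0.0
```

```bash
python3 - <<'E'
from h import *
f=grab('wrist','w1');o=robot.get_obs()
print(o['t'],o['tool_pos'],o['joints'],o['ft_force'],f['R'],f['t'],f['fx'])
w=cloud(f);print('valid',np.isfinite(w[...,2]).mean(), -np.array(f['R']).T@f['t'])
E
```

```text
1.8167 [ 0.4597107  -0.05821248  0.35280426] [-2.04958162e-01  4.29018472e-02  1.59182424e+00 -1.38925932e-04
  1.50789794e+00  1.36469482e+00] [ 1.1873619  -0.37214197  0.55306498] [[ 3.43828719e-03 -9.99993909e-01 -5.99740174e-04]
 [-9.58430259e-01 -3.46648897e-03  2.85305839e-01]
 [-2.85306180e-01 -4.06154278e-04 -9.58436341e-01]] [-0.0588404   0.37568181  0.60611413] 321.87504490515727
valid 0.99629296875 [ 0.53319524 -0.05729157  0.4737023 ]
```

View pics/w1.png

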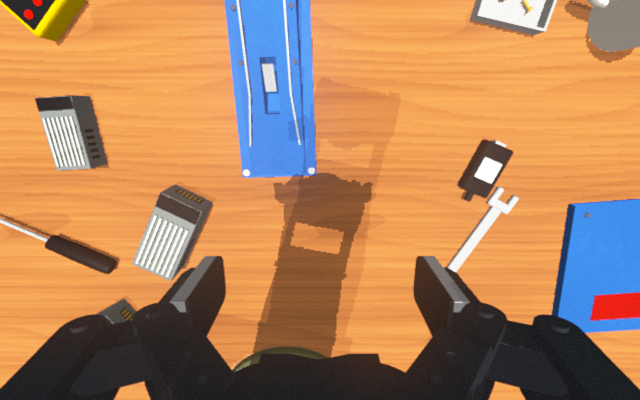

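The wrist view shows A at (70,133) with its black cap at the far end, and the lower bed and latch at (268,75). I'll move forward for the whole bed.

>>> arm_command([
  [[0,0,0],[0.03,-0.025,0],1],
  [[0,0,0],[0.03,-0.025,0],1],
  [[0,0,0],[0.03,-0.01,0],1],
  [[0,0,0],[0,0,0],1],
  [[0,0,0],[0,0,0],1],
])

```text
t: 2.23
tool_pos: [0.55, 0.0008, 0.352]
orientation: [1.0, -0.0, -0.001, 0.0]
ft_force: [0.4, -1.1, 0.1]
grip_width: 1.002
finger_force: 0.0
```

```bash
python3 - <<'E'
from h import *
f=grab('wrist','w2');o=robot.get_obs()
print(o['t'],o['tool_pos'],o['ft_force'])
w=cloud(f);hsv=cv2.cvtColor(f['frame'],cv2.COLOR_RGB2HSV)
m=cv2.inRange(hsv,(100,100,60),(125,255,255))
mm=(m>0)&(abs(w[...,1])<.08)&(w[...,0]>.38)&(w[...,0]<.8)
q=w[mm];print(len(q),q.min(0),q.max(0))
hi=q[:,2]>.012
A=np.c_[q[:,:2],np.ones(len(q))];sel=(abs(q[:,1])<.03)
for _ in range(8):
    k=np.linalg.lstsq(A[sel],q[sel,2],rcond=None)[0]; sel=(abs(A@k-q[:,2])<.0025)&(abs(q[:,1])<.035)
print('plane',k,'slope',np.degrees(np.arctan(np.hypot(*k[:2]))),'dir',np.degrees(np.arctan2(k[1],k[0])),sel.sum())
on=(abs(A@k-q[:,2])<.003)
for x in np.arange(.42,.74,.03):
    s=on&(abs(q[:,0]-x)<.01)
    if s.sum(): print(round(x,2),'blue y',np.percentile(q[s,1],[1,99]).round(4))
print('low x',[ (y,q[on&(abs(q[:,1]-y)<.006),0].min().round(4)) for y in(-.03,-.015,0,.015,.03)])
# white-ish rails / latch
g=cv2.inRange(hsv,(0,0,150),(180,70,255))>0
h=w[...,2]-(w[...,:2]@k[:2]+k[2])
for x in np.arange(.46,.74,.02):
    s=g&(abs(w[...,0]-x)<.01)&(abs(w[...,1])<.05)&(h>-.002)&(h<.014)
    y=w[...,1][s]; print(round(x,2),np.round([np.median(y[y>.015]) if (y>.015).any() else 0,np.median(y[y<-.01]) if (y<-.01).any() else 0],4), (abs(y)<.012).sum(), h[s].mean().round(4))
E
```

```text
2.2833 [5.49378093e-01 4.65328157e-04 3.52690599e-01] [-0.08366166 -0.37036463 -0.30985177]
13809 [ 4.30532849e-01 -7.44102811e-02  1.19643633e-04] [0.7445592  0.06739694 0.4107742 ]
plane [ 0.1772335   0.00630335 -0.06637573] slope 10.056590474456067 dir 2.036879420009896 7785
0.45 blue y [-0.0357  0.0404]
0.48 blue y [-0.0347  0.0419]
0.51 blue y [-0.0336  0.0427]
0.54 blue y [-0.0327  0.0442]
0.57 blue y [-0.0316  0.0452]
0.6 blue y [-0.0305  0.0462]
0.63 blue y [-0.0295  0.0474]
0.66 blue y [-0.0285  0.0484]
0.69 blue y [-0.0278  0.0501]
0.72 blue y [-0.0268  0.0509]
low x [(-0.03, np.float64(0.4383)), (-0.015, np.float64(0.4381)), (0, np.float64(0.4383)), (0.015, np.float64(0.4371)), (0.03, np.float64(0.437))]
0.46 [0 0] 0 nan
0.48 [0.039 0.   ] 0 0.0032
0.5 [0.0363 0.    ] 0 0.007
0.52 [ 0.0359 -0.0235] 0 0.0046
0.54 [ 0.0333 -0.0211] 0 0.0064
0.56 [ 0.0332 -0.0195] 51 0.0034
0.58 [ 0.0338 -0.0188] 90 0.0046
0.6 [ 0.0345 -0.018 ] 0 0.0052
0.62 [ 0.0357 -0.0175] 0 0.0062
0.64 [ 0.0365 -0.0166] 0 0.0059
0.66 [ 0.0368 -0.0159] 0 0.0056
0.68 [ 0.0374 -0.0155] 1 0.0054
0.7 [ 0.0453 -0.0153] 0 0.0052
0.72 [ 0.0389 -0.0149] 0 0.0054<stdin>:23: RuntimeWarning: Mean of empty slice.
  ret = ret.dtype.type(ret / rcount)
```

View pics/w2.png

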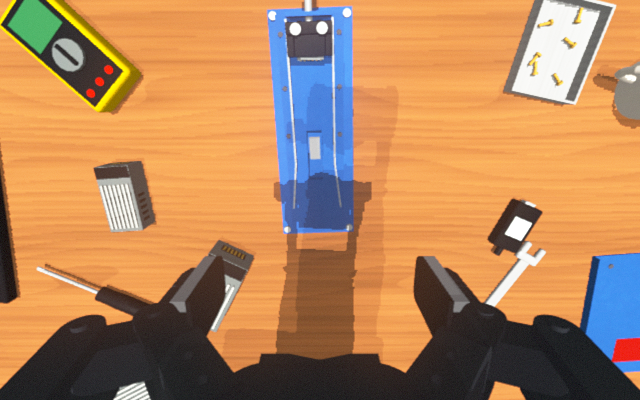

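The whole bed is in view, yawed about 2° at a 10° slope, with the head at (308,38) and the latch tongue at (314,148). A is at (122,197). Next come A's exact pose, the latch and head estimates, and the move distances.

```bash
cat >> h.py <<'E'
yaw=.036;s10=np.radians(10)
Rb=(Ro.from_euler('z',yaw)*Ro.from_euler('y',-s10)).as_matrix()
ob=np.array([.4378,.0019,.0112])
tobed=lambda p:(np.asarray(p)-ob)@Rb
toworld=lambda p:ob+Rb@np.asarray(p)
E
python3 - <<'E'
from h import *
f=pickle.load(open('pics/w2.pkl','rb'));w=cloud(f);hsv=cv2.cvtColor(f['frame'],cv2.COLOR_RGB2HSV)
d=(w[...,2]>.034)&(w[...,2]<.046)&(abs(w[...,0]-.5)<.075)&(abs(w[...,1]-.282)<.06)
q=w[d];r=cv2.minAreaRect((q[:,:2]*1000).astype(np.float32));print('mod',r,np.percentile(q[:,2],[5,50,95]),len(q))
print(cv2.boxPoints(r).round(1))
b=tobed(w);g=(hsv[...,1]<70)&(hsv[...,2]>100)&(abs(b[...,1])<.009)&(b[...,0]>.08)&(b[...,0]<.17)&(b[...,2]<.012)
for x in np.arange(.08,.17,.005):
    s=g&(abs(b[...,0]-x)<.0025)
    if s.sum()>2: print('latch',x.round(3),s.sum(),np.median(b[...,2][s]).round(4))
for y in(-.021,0,.021):
    s=(abs(b[...,1]-y)<.003)&(b[...,2]>.008)&(b[...,2]<.032)&(b[...,0]>.19)
    print('head',y,np.percentile(b[...,0][s],[2,10,50]).round(4) if s.sum() else 0,s.sum())
s=(b[...,2]>.034)&(b[...,2]<.04)&(b[...,0]>.2)&(abs(b[...,1])<.03);print('top',np.percentile(b[...,0][s],[1,3,10]),s.sum(),np.percentile(b[...,1][s],[2,98]))
s=(b[...,2]>.004)&(b[...,2]<.01)&(hsv[...,1]<70)&(b[...,0]>.13)&(b[...,0]<.2)
for a,c in((-.035,-.015),(.015,.035)):
    k=s&(b[...,1]>a)&(b[...,1]<c);print('rail y',np.percentile(b[...,1][k],[5,50,95]).round(4))
E
```

```text
mod ((495.546875, 282.3199768066406), (96.60848236083984, 50.028587341308594), 4.158850193023682) [0.03672126 0.03884833 0.04144846] 2321
[[445.6 303.8]
 [449.2 253.9]
 [545.5 260.9]
 [541.9 310.8]]
latch 0.115 18 -0.0052
latch 0.12 26 -0.0035
latch 0.125 31 -0.0018
latch 0.13 34 0.0
latch 0.135 33 0.002
latch 0.14 31 0.0037
latch 0.145 40 0.0055
latch 0.15 10 0.0048
head -0.021 [0.2485 0.2509 0.2628] 74
head 0 [0.2432 0.2453 0.2861] 180
head 0.021 [0.2478 0.2517 0.2663] 73
top [0.2554345  0.26816267 0.26932282] 420 [-0.02433194  0.02441045]
rail y [-0.0271 -0.0261 -0.0253]
rail y [0.0257 0.0265 0.0275]
```

>>> arm_command([
  [[0,0,0],[-0.0067,-0.0352,0.015],1],
  [[0,0,0],[-0.0067,-0.0352,0.015],1],
  [[0,0,0],[-0.0067,-0.0352,0.015],1],
  [[0,0,0],[-0.0067,-0.0352,0.015],1],
  [[0,0,0],[-0.0067,-0.0352,0.015],1],
  [[0,0,0],[-0.0067,-0.0352,0.015],1],
  [[0,0,0],[-0.0067,-0.0352,0.015],1],
  [[0,0,0],[-0.0067,-0.0352,0.015],1],
  [[0,0,-0.0726],[0,0,0.02],1],
  [[0,0,0],[0,0,0.03],1],
  [[0,0,0],[0,0,0],1],
  [[0,0,0],[0,0,0],1],
])

```text
t: 3.28
tool_pos: [0.496, 0.2818, 0.1835]
orientation: [0.999, 0.035, -0.001, 0.0]
ft_force: [0.8, 0.6, 0.5]
grip_width: 0.997
finger_force: 0.0
```

```bash
python3 - <<'E'
from h import *
o=robot.get_obs();R=Ro.from_quat(o['orientation']).as_matrix()
print(o['t'],o['tool_pos'],'yaw',np.arctan2(R[1,0],R[0,0]),o['joints'])
print('delta',R.T@(np.array([.4955,.2823,.035])-o['tool_pos']))
E
```

```text
3.2833 [0.49596359 0.2817733  0.18354964] yaw 0.070570024639949 [ 4.52493988e-01  4.10143683e-01  1.54040219e+00 -1.19223547e-04
  1.19266342e+00  1.95276388e+00]
delta [-0.00020858 -0.00066286  0.14854968]
```

>>> arm_command([
  [[0,0,0],[0,-0.0006,0.035],1],
  [[0,0,0],[0,0,0.035],1],
  [[0,0,0],[0,0,0.035],1],
  [[0,0,0],[0,0,0.025],1],
  [[0,0,0],[0,0,0.0185],1],
  [[0,0,0],[0,0,0],1],
  [[0,0,0],[0,0,0],0],
  [[0,0,0],[0,0,0],0],
  [[0,0,0],[0,0,0],0],
  [[0,0,0],[0,0,0],0],
  [[0,0,0],[0,0,0],0],
  [[0,0,0],[0,0,0],0],
])

```text
t: 4.28
tool_pos: [0.4973, 0.284, 0.0372]
orientation: [0.999, 0.036, 0.002, -0.001]
ft_force: [-1.8, -2.8, 8.9]
grip_width: 0.544
finger_force: 61.4
```

>>> arm_command([
  [[0,0,0],[0,0,0],0],
  [[0,0,0],[0,0,0],0],
  [[0,0,0],[0,0,0],0],
  [[0,0,0],[0,0,0],0],
])

```text
t: 4.62
tool_pos: [0.4973, 0.284, 0.0372]
orientation: [0.999, 0.036, 0.002, -0.001]
ft_force: [-1.2, -2.2, 10.1]
grip_width: 0.542
finger_force: 61.4
```

>>> arm_command([
  [[0,0,0],[0,0,-0.01],0],
  [[0,0,0],[0,0,-0.02],0],
  [[0,0,0],[0,0,-0.03],0],
  [[0,0,0],[0,0,-0.03],0],
  [[0,0,0],[0,0,-0.03],0],
  [[0,0,0],[0,0,-0.03],0],
  [[0,0,0],[0,0,0],0],
  [[0,0,0],[0,0,0],0],
])

```text
t: 5.28
tool_pos: [0.4965, 0.2839, 0.1868]
orientation: [0.999, 0.036, 0.002, -0.001]
ft_force: [0.8, 0.6, -5.6]
grip_width: 0.549
finger_force: 64.1
```

```bash
python3 - <<'E'
from h import *
o=robot.get_obs();R=Ro.from_quat(o['orientation']).as_matrix()
print(o['t'],o['tool_pos'],'yaw',np.arctan2(R[1,0],R[0,0]),o['grip_width'],o['ft_force'],o['ft_torque'])
f=grab('top','t2');w=cloud(f);p=o['tool_pos']
d=(w[...,2]>.06)&(w[...,2]<.3)&(abs(w[...,0]-p[0])<.08)&(abs(w[...,1]-p[1])<.05)
T=np.eye(3)
g=grab('wrist','w3')
vis=np.hstack([cv2.resize(f['frame'][130:260,150:350],(400,260)),cv2.resize(g['frame'],(400,260))])
cv2.imwrite('pics/held.png',vis[:,:,::-1])
# target world pose: tool x=bed x, z=-bed z
Rt=Rb@np.diag([1,-1,-1.]); tgt=toworld([.0615,0,.0372+.06])
print('turn',(Ro.from_matrix(R.T@Rt)).as_rotvec(),'world delta',tgt-p)
E
```

```text
5.2833 [0.49645715 0.28385438 0.18682703] yaw 0.07240214144647296 0.5486055282123167 [ 0.84756935  0.62992253 -5.56602238] [-0.00520258  0.00419124  0.02476262]
turn [-0.00447064  0.17144003  0.03619674] world delta [-0.01499838 -0.28038198 -0.06922436]
```

View pics/held.png

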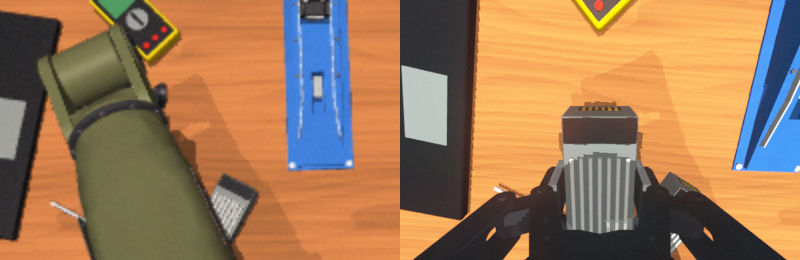

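The module is held straight and central, with the cap end forward (right half, about 600,130). Now I'll carry it over the lower bed.

>>> arm_command([
  [[0,0,0],[-0.0044,0.0348,0.004],0],
  [[0,0,0],[-0.0044,0.0348,0.004],0],
  [[0,0,0],[-0.0044,0.0348,0.004],0],
  [[0,0,0],[-0.0044,0.0348,0.004],0],
  [[0,0,0],[-0.0044,0.0348,0.004],0],
  [[0,0,0],[-0.0044,0.0348,0.004],0],
  [[0,0,0],[-0.0044,0.0348,0.004],0],
  [[0,0,0],[-0.0044,0.0348,0.004],0],
  [[-0.0022,0.0857,0.0181],[0,0,0],0],
  [[-0.0022,0.0857,0.0181],[0,0,0],0],
  [[0,0,0],[0,0,0],0],
  [[0,0,0],[0,0,0],0],
])

```text
t: 6.38
tool_pos: [0.4803, 0.0035, 0.152]
orientation: [0.996, 0.018, 0.084, -0.001]
ft_force: [0.4, -0.6, -4.4]
grip_width: 0.546
finger_force: 64.7
```

```bash
cat >> h.py <<'E'
def rep(t):
    o=robot.get_obs();R=Ro.from_quat(o['orientation']).as_matrix();Rt=Rb@np.diag([1,-1,-1.])
    print(o['t'],'bed tcp',tobed(o['tool_pos']).round(4),'turn',Ro.from_matrix(R.T@Rt).as_rotvec().round(4),'shift',(R.T@(toworld(t)-o['tool_pos'])).round(4),'F bed',(np.array(o['ft_force'])@Rb).round(1),'w',round(o['grip_width'],3))
E
python3 - <<'E'
from h import *
rep([.0615,0,.0372])
E
```

```text
6.3833 bed tcp [6.630e-02 1.000e-04 1.313e-01] turn [0.001  0.0073 0.0006] shift [-0.0041  0.      0.0941] F bed [-0.4 -0.6 -4.4] w 0.546
```

>>> arm_command([
  [[0.001,0.0073,0],[-0.004,0,0.03],0],
  [[0,0,0],[0,0,0.03],0],
  [[0,0,0],[0,0,0.02],0],
  [[0,0,0],[0,0,0.008],0],
  [[0,0,0],[0,0,0.002],0],
  [[0,0,0],[0,0,0.002],0],
  [[0,0,0],[0,0,0],0],
  [[0,0,0],[0,0,0],0],
])

```text
t: 7.05
tool_pos: [0.4939, 0.0039, 0.0626]
orientation: [0.996, 0.018, 0.09, -0.001]
ft_force: [-0.1, -0.2, -4.4]
grip_width: 0.555
finger_force: 64.5
```

```bash
python3 - <<'E'
from h import *
rep([.0615,0,.0372])
E
```

```text
7.05 bed tcp [0.0642 0.     0.0408] turn [ 0.0004 -0.0054  0.0005] shift [-0.0028  0.      0.0036] F bed [-0.9 -0.2 -4.3] w 0.555
```

Not yet in contact. I'll lower it in small steps.

>>> arm_command([
  [[0,-0.004,0],[-0.002,0,0.0015],0],
  [[0,0,0],[0,0,0.0015],0],
  [[0,0,0],[0,0,0.001],0],
  [[0,0,0],[0,0,0],0],
])

```text
t: 7.38
tool_pos: [0.4926, 0.0038, 0.0585]
orientation: [0.996, 0.018, 0.088, -0.001]
ft_force: [-8.5, 0.1, 13.3]
grip_width: 0.547
finger_force: 67.0
```

```bash
python3 - <<'E'
from h import *
rep([.0615,0,.0372])
E
```

```text
7.3833 bed tcp [ 0.0622 -0.      0.037 ] turn [ 0.0003 -0.0016  0.0003] shift [-0.0007 -0.     -0.0002] F bed [-6.   0.4 14.6] w 0.547
```

The module is seated. Now I'll open and rise.

>>> arm_command([
  [[0,0,0],[0,0,-0.001],0],
  [[0,0,0],[0,0,0],0.75],
  [[0,0,0],[0,0,0],1],
  [[0,0,0],[0,0,0],1],
  [[0,0,0],[0,0,0],1],
  [[0,0,0],[0,0,0],1],
  [[0,0,0],[0,0,-0.02],1],
  [[0,0,0],[0,0,-0.035],1],
  [[0,0,0],[0,0,-0.035],1],
  [[0,0,0],[0,0,0],1],
  [[0,0,0],[0,0,0],1],
])

```text
t: 8.3
tool_pos: [0.477, 0.0033, 0.1486]
orientation: [0.996, 0.018, 0.089, -0.001]
ft_force: [-0.9, -0.6, -1.3]
grip_width: 0.999
finger_force: 0.0
```

```bash
python3 - <<'E'
from h import *
rep([-.035,0,.1])
g=grab('wrist','w4');b=tobed(cloud(g));u=b[120:]
d=(b[...,2]>.033)&(b[...,2]<.043)&(abs(b[...,1])<.04)&(b[...,0]<.13)&(b[...,0]>-.03)
print(cv2.minAreaRect((b[d][:,:2]*1000).astype(np.float32)),np.percentile(b[d][:,2],[5,50,95]))
E
```

```text
8.3 bed tcp [ 0.0624 -0.      0.1285] turn [ 0.0007 -0.0039  0.0003] shift [-0.0976 -0.0001  0.0281] F bed [-1.1 -0.5 -1.1] w 0.999
((59.85189437866211, -0.5686607360839844), (48.12415313720703, 96.46728515625), 89.82330322265625) [0.03713352 0.03842744 0.04106047]
```

View pics/w4.png

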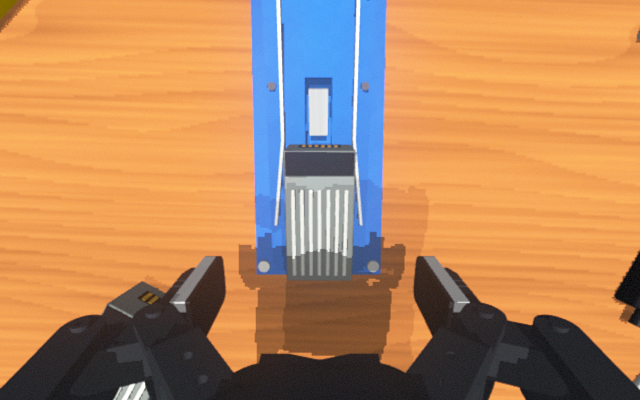

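The module lies straight at bed (0.060, -0.001), its nose (320,148) short of the latch (318,110). Next I'll go behind it, shut the jaws and check how far the fingertips reach.

>>> arm_command([
  [[0,-0.003,0],[-0.026,0,0],0],
  [[0,0,0],[-0.026,0,0],0],
  [[0,0,0],[-0.026,0,0],0],
  [[0,0,0],[0,0,0],0],
  [[0,0,0],[0,0,0],0],
  [[0,0,0],[0,0,0],0],
  [[0,0,0],[0,0,0],0],
  [[0,0,0],[0,0,0],0],
])

```text
t: 9.02
tool_pos: [0.4001, 0.0005, 0.1333]
orientation: [0.996, 0.018, 0.086, -0.001]
ft_force: [0.0, -0.4, -1.8]
grip_width: 0.001
finger_force: 0.0
```

```bash
python3 - <<'E'
from h import *
rep([-.0155,-.0006,.042])
o=robot.get_obs();R=Ro.from_quat(o['orientation']).as_matrix()
g=grab('wrist','w5');t=(cloud(g)-o['tool_pos'])@R
d=(abs(t[...,0])<.03)&(abs(t[...,1])<.03)&(t[...,2]<.045)
q=t[d];print(d.sum());m=q[:,2]>q[:,2].max()-.02
for z in np.arange(-.02,.045,.005):
    k=abs(q[:,2]-z)<.0025
    if k.sum()>3: print(z.round(3),k.sum(),np.percentile(q[k],[2,98],axis=0).round(4).tolist())
E
```

```text
9.0167 bed tcp [-0.016  -0.      0.1268] turn [0.0002 0.0031 0.0003] shift [0.0007 0.0006 0.0847] F bed [-0.3 -0.4 -1.8] w 0.001
23523
-0.02 494 [[0.0019, -0.0194, -0.0224], [0.014, 0.0205, -0.0177]]
-0.015 673 [[-0.0102, -0.0058, -0.0171], [0.0119, 0.0065, -0.0127]]
-0.01 290 [[0.007, -0.0127, -0.0124], [0.0119, 0.0135, -0.0076]]
-0.005 406 [[0.0067, -0.0126, -0.0074], [0.0117, 0.0133, -0.0027]]
0.0 356 [[0.0066, -0.0126, -0.0024], [0.0117, 0.0134, 0.0024]]
0.005 319 [[0.0066, -0.0127, 0.0026], [0.0117, 0.0133, 0.0074]]
0.01 289 [[0.0068, -0.0124, 0.0076], [0.0118, 0.0133, 0.0124]]
0.015 192 [[0.0068, -0.0113, 0.0126], [0.0118, 0.012, 0.0172]]
0.02 5 [[0.0107, -0.0045, 0.0176], [0.011, 0.0001, 0.0184]]
```

>>> arm_command([
  [[0,0.003,0],[0,0.0006,0.03],0],
  [[0,0,0],[0,0,0.03],0],
  [[0,0,0],[0,0,0.02],0],
  [[0,0,0],[0,0,0.0107],0],
  [[0,0,0],[0,0,0],0],
  [[0,0,0],[0,0,0],0],
])

```text
t: 9.57
tool_pos: [0.4153, 0.0005, 0.0439]
orientation: [0.996, 0.018, 0.087, -0.002]
ft_force: [-0.2, -0.9, 0.4]
grip_width: -0.002
finger_force: 0.0
```

```bash
python3 - <<'E'
from h import *
rep([.0,-.0006,.036])
E
```

```text
9.5667 bed tcp [-0.0165 -0.0006  0.0361] turn [0.0001 0.0011 0.0003] shift [0.0165 0.     0.0001] F bed [-0.2 -0.9  0.4] w -0.002
```

>>> arm_command([
  [[0,0,0],[0.006,0,0],0],
  [[0,0,0],[0.006,0,0],0],
  [[0,0,0],[0.003,0,0],0],
  [[0,0,0],[0.003,0,0],0],
  [[0,0,0],[0.004,0,0],0],
  [[0,0,0],[0.005,0,0],0],
  [[0,0,0],[0.005,0,0],0],
  [[0,0,0],[0.005,0,0],0],
  [[0,0,0],[0.005,0,0],0],
  [[0,0,0],[0.005,0,0],0],
  [[0,0,0],[0.003,0,0],0],
  [[0,0,0],[0,0,0],0],
])

```text
t: 10.57
tool_pos: [0.4652, 0.0022, 0.053]
orientation: [0.996, 0.018, 0.088, -0.001]
ft_force: [0.2, 0.5, 0.1]
grip_width: -0.001
finger_force: 0.0
```

```bash
python3 - <<'E'
from h import *
rep([.13,-.0006,.036])
E
```

```text
10.5667 bed tcp [ 0.0343 -0.0006  0.0364] turn [ 0.0003 -0.0011  0.0003] shift [ 0.0957 -0.      0.0005] F bed [0.3 0.5 0. ] w -0.001
```

>>> arm_command([
  [[0,0,0],[0.006,0,0],0],
  [[0,0,0],[0.006,0,0],0],
  [[0,0,0],[0.006,0,0],0],
  [[0,0,0],[0.006,0,0],0],
  [[0,0,0],[0.006,0,0],0],
  [[0,0,0],[0.006,0,0],0],
  [[0,0,0],[0.006,0,0],0],
  [[0,0,0],[0.006,0,0],0],
  [[0,0,0],[0.006,0,0],0],
  [[0,0,0],[0.006,0,0],0],
  [[0,0,0],[0.006,0,0],0],
  [[0,0,0],[0.003,0,0],0],
])

```text
t: 11.57
tool_pos: [0.5332, 0.0047, 0.065]
orientation: [0.996, 0.018, 0.087, -0.001]
ft_force: [-2.1, 0.4, 0.7]
grip_width: 0.001
finger_force: 1.2
```

```bash
python3 - <<'E'
from h import *
rep([.13,-.0006,.036])
g=grab('wrist','w6');b=tobed(cloud(g))
d=(b[...,2]>.033)&(b[...,2]<.043)&(abs(b[...,1])<.04)&(b[...,0]<.215)&(b[...,0]>.09)
print(cv2.minAreaRect((b[d][:,:2]*1000).astype(np.float32)),np.percentile(b[d][:,2],[5,50,95]))
E
```

```text
11.5667 bed tcp [ 0.1034 -0.0006  0.0364] turn [ 0.0003 -0.0007  0.0003] shift [ 0.0266 -0.      0.0004] F bed [-1.9  0.5  1.1] w 0.001
((159.7452850341797, -0.2618885040283203), (48.48037338256836, 100.20960235595703), 89.97026824951172) [0.03725008 0.03853049 0.0411627 ]
```

View pics/w6.png

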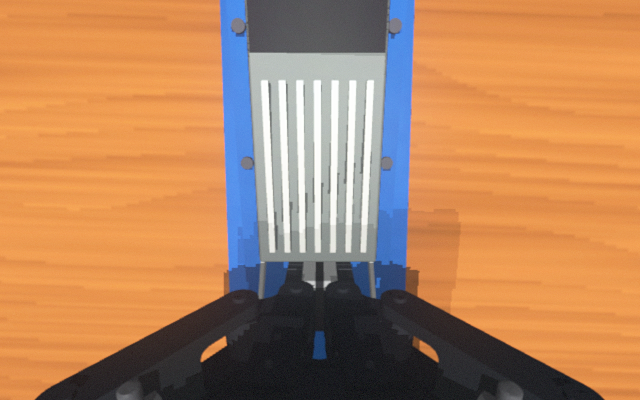

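The module slides straight between the rails, with its tail edge at (318,262). I'll go on more slowly.

>>> arm_command([
  [[0,0,0],[0.004,0,0],0],
  [[0,0,0],[0.004,0,0],0],
  [[0,0,0],[0.004,0,0],0],
  [[0,0,0],[0.004,0,0],0],
  [[0,0,0],[0.004,0,0],0],
  [[0,0,0],[0.003,0,0],0],
  [[0,0,0],[0.002,0,0],0],
])

```text
t: 12.2
tool_pos: [0.5574, 0.0056, 0.0692]
orientation: [0.996, 0.018, 0.087, -0.001]
ft_force: [-2.5, -0.9, 0.4]
grip_width: 0.003
finger_force: 1.2
```

```bash
python3 - <<'E'
from h import *
rep([.13,-.0006,.036])
E
```

```text
12.2 bed tcp [ 0.1279 -0.0006  0.0364] turn [ 0.0003 -0.0004  0.0002] shift [ 0.0021 -0.      0.0004] F bed [-2.5 -0.8  0.8] w 0.003
```

Tail at about 0.139. From here I'll take 1 mm rows, a few at a time.

>>> arm_command([
  [[0,0,0],[0.001,0,0],0],
  [[0,0,0],[0.001,0,0],0],
  [[0,0,0],[0.001,0,0],0],
  [[0,0,0],[0.001,0,0],0],
])

```text
t: 12.53
tool_pos: [0.5609, 0.0057, 0.0699]
orientation: [0.996, 0.018, 0.087, -0.001]
ft_force: [-2.7, 0.3, -0.3]
grip_width: 0.002
finger_force: 1.1
```

>>> arm_command([
  [[0,0,0],[0.001,0,0],0],
  [[0,0,0],[0.001,0,0],0],
])

```text
t: 12.7
tool_pos: [0.5629, 0.0058, 0.0702]
orientation: [0.996, 0.018, 0.087, -0.001]
ft_force: [-1.9, -0.0, -0.1]
grip_width: 0.004
finger_force: 1.1
```

>>> arm_command([
  [[0,0,0],[0.001,0,0],0],
  [[0,0,0],[0.001,0,0],0],
])

```text
t: 12.87
tool_pos: [0.5647, 0.0059, 0.0705]
orientation: [0.996, 0.018, 0.087, -0.001]
ft_force: [-7.6, -1.0, 2.7]
grip_width: -0.003
finger_force: 3.3
```

That's first touch on the sprung contacts. Bottoming should be about 4 mm further on.

>>> arm_command([
  [[0,0,0],[0.001,0,0],0],
  [[0,0,0],[0.001,0,0],0],
])

```text
t: 13.03
tool_pos: [0.5663, 0.006, 0.0707]
orientation: [0.996, 0.018, 0.086, -0.001]
ft_force: [-7.7, -0.3, 3.0]
grip_width: -0.0
finger_force: 3.6
```

>>> arm_command([
  [[0,0,0],[0.0007,0,0],0],
])

```text
t: 13.12
tool_pos: [0.567, 0.006, 0.0708]
orientation: [0.996, 0.018, 0.086, -0.001]
ft_force: [-7.6, -1.1, 2.4]
grip_width: -0.002
finger_force: 3.4
```

>>> arm_command([
  [[0,0,0],[0.0005,0,0],0],
])

```text
t: 13.2
tool_pos: [0.5675, 0.006, 0.0709]
orientation: [0.996, 0.018, 0.086, -0.001]
ft_force: [-7.8, -0.0, 1.7]
grip_width: 0.001
finger_force: 3.7
```

>>> arm_command([
  [[0,0,0],[0.0005,0,0],0],
])

```text
t: 13.28
tool_pos: [0.5679, 0.006, 0.0709]
orientation: [0.996, 0.018, 0.086, -0.001]
ft_force: [-8.1, 0.5, 3.0]
grip_width: 0.001
finger_force: 3.8
```

>>> arm_command([
  [[0,0,0],[0.0005,0,0],0],
])

```text
t: 13.37
tool_pos: [0.5684, 0.006, 0.071]
orientation: [0.996, 0.018, 0.086, -0.001]
ft_force: [-8.0, -0.8, 2.3]
grip_width: 0.003
finger_force: 3.9
```

>>> arm_command([
  [[0,0,0],[0.0004,0,0],0],
])

```text
t: 13.45
tool_pos: [0.5685, 0.0061, 0.0709]
orientation: [0.996, 0.018, 0.086, -0.001]
ft_force: [-13.0, -0.6, 5.0]
grip_width: 0.001
finger_force: 5.9
```

Bottomed. I'll see where the force settles before adding more.

>>> arm_command([
  [[0,0,0],[0,0,0],0],
])

```text
t: 13.53
tool_pos: [0.5685, 0.0061, 0.0709]
orientation: [0.996, 0.018, 0.086, -0.001]
ft_force: [-10.0, -0.4, 3.0]
grip_width: -0.002
finger_force: 4.7
```

>>> arm_command([
  [[0,0,0],[0.0003,0,0],0],
])

```text
t: 13.62
tool_pos: [0.5685, 0.0061, 0.0709]
orientation: [0.996, 0.018, 0.086, -0.002]
ft_force: [-13.6, 0.5, 2.5]
grip_width: 0.0
finger_force: 6.4
```

>>> arm_command([
  [[0,0,0],[0.0002,0,0],0],
  [[0,0,0],[0,0,0],0],
])

```text
t: 13.78
tool_pos: [0.5685, 0.0061, 0.0708]
orientation: [0.996, 0.018, 0.085, -0.002]
ft_force: [-12.6, -0.2, 4.8]
grip_width: -0.001
finger_force: 6.3
```

>>> arm_command([
  [[0,0,0],[0.0003,0,0],0],
  [[0,0,0],[0.0002,0,0],0],
  [[0,0,0],[0,0,0],0],
])

```text
t: 14.03
tool_pos: [0.5686, 0.0061, 0.0707]
orientation: [0.996, 0.018, 0.085, -0.002]
ft_force: [-17.1, -1.6, 4.9]
grip_width: 0.001
finger_force: 7.8
```

>>> arm_command([
  [[0,0,0],[0.0003,0,0],0],
  [[0,0,0],[0,0,0],0],
])

```text
t: 14.2
tool_pos: [0.5686, 0.0061, 0.0706]
orientation: [0.996, 0.018, 0.084, -0.002]
ft_force: [-19.3, 0.0, 5.5]
grip_width: 0.001
finger_force: 8.7
```

The push along the bed is about 18 N. I'll hold it for 0.6 s.

>>> arm_command([
  [[0,0,0],[0.0001,0,0],0],
  [[0,0,0],[0,0,0],0],
  [[0,0,0],[0,0,0],0],
  [[0,0,0],[0,0,0],0],
  [[0,0,0],[0,0,0],0],
  [[0,0,0],[0,0,0],0],
  [[0,0,0],[0,0,0],0],
])

```text
t: 14.78
tool_pos: [0.5686, 0.0061, 0.0706]
orientation: [0.996, 0.018, 0.084, -0.002]
ft_force: [-19.6, -0.6, 6.2]
grip_width: -0.005
finger_force: 9.1
```

```bash
python3 - <<'E'
from h import *
rep([.1,-.0006,.036])
E
```

```text
14.7833 bed tcp [ 0.1392 -0.0005  0.0357] turn [-0.0001  0.0059  0.0003] shift [-0.0392  0.0001 -0.    ] F bed [-18.2   0.1   9.5] w -0.005
```

>>> arm_command([
  [[0,0,0],[-0.001,0,0],0],
  [[0,0,0],[-0.001,0,0],0],
  [[0,0,0],[-0.001,0,0],0],
  [[0,0,0],[-0.003,0,0],0],
  [[0,0,0],[-0.01,0,0],0],
  [[0,0,0],[-0.02,0,0],0],
  [[0,0,0],[-0.02,0,-0.02],0],
  [[0,0,0],[-0.01,0,-0.03],0],
  [[0,0,0],[0,0,-0.035],0],
  [[0,0,0],[0,0,-0.035],0],
  [[0,0,0],[0,0,0],0],
  [[0,0,0],[0,0,0],0],
])

```text
t: 15.78
tool_pos: [0.4859, 0.0029, 0.1806]
orientation: [0.996, 0.018, 0.09, -0.001]
ft_force: [0.1, 0.4, -0.6]
grip_width: -0.002
finger_force: 0.0
```

```bash
python3 - <<'E'
from h import *
rep([.1,-.0006,.036])
g=grab('wrist','w7');b=tobed(cloud(g))
d=(b[...,2]>.036)&(b[...,2]<.043)&(abs(b[...,1])<.03)&(b[...,0]<.236)&(b[...,0]>.1)
print(np.percentile(b[d][:,0],[0.2,1,99.5]),np.percentile(b[d][:,1],[1,99]),np.percentile(b[d][:,2],[5,50,95]))
hsv=cv2.cvtColor(g['frame'],cv2.COLOR_RGB2HSV)
l=(hsv[...,1]<70)&(hsv[...,2]>100)&(abs(b[...,1])<.008)&(b[...,0]>.1)&(b[...,0]<.15)&(b[...,2]<.012)
for x in np.arange(.11,.155,.005):
    s=l&(abs(b[...,0]-x)<.0025)
    if s.sum()>2: print('latch',x.round(3),s.sum(),np.median(b[...,2][s]).round(4))
E
```

```text
15.7833 bed tcp [ 0.0768 -0.0007  0.1584] turn [ 0.0009 -0.006   0.0002] shift [ 0.0224 -0.0002  0.1226] F bed [-0.   0.4 -0.6] w -0.002
[0.14823471 0.14892799 0.21733142] [-0.02358323  0.02323456] [0.03714495 0.03865231 0.04144813]
latch 0.115 62 -0.0052
latch 0.12 95 -0.0036
latch 0.125 81 -0.0019
latch 0.13 95 -0.0001
latch 0.135 96 0.0019
latch 0.14 95 0.0038
latch 0.145 113 0.0056
```

View pics/w7.png

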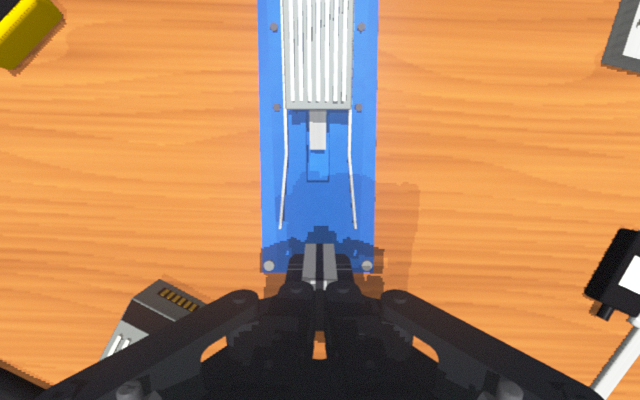

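The module's tail (318,106) sits just above the latch, which is back at full height (318,130) and touching it. The arm is clear, so I'm handing in.

```bash
python3 -c "
from plant import robot
print(robot.job_done())"
```

```text
the job is handed in; nothing more can be done
None
```

The module is docked: I pushed it over the latch and pressed it home at about 18 N for over half a second; the latch is up behind it, the arm is clear, and the job is handed in (no verdict was returned).

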